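Grease the hinge pin and hang the guard door

TASK

Take the grease brush from its holder, dip it into the open grease tub until the bristles press gently on the disc inside, then dab the top of the upper hinge pin with the bristles, gently too, and put the brush back upright in its holder. Lift the yellow guard door out of its stand and hang it on the hinge post, both knuckles lowered gently and fully down on their pins. Leave the other things on the bench where they are.

Things in the scene. Friction and masses are not known exactly. Their poses are not given: they have to be found in the camera images.
- brush_grip (a point): Grease brush, loose, 85 g, 173 mm long, upright in its holder, bristles down. The point is mid-handle: flat wood, 22 mm along the brush's x, 12 mm along its y; z points up the handle. It lies 130 mm above the free bristle tip and 43 mm below the top of the handle
- brush_collar (a point): centre of the underside of the brush's red guard collar (52 mm disc, 5 mm thick), 62 mm above the free bristle tip, 68 mm below brush_grip; it rests on the holder's top. Below the collar are a 22 x 12 mm steel ferrule and the bristles
- brush_tip (a point): middle of the lower end of the yellow bristles (19 mm along the brush's x, 10 mm along its y)
- bristles: the springy yellow bristle block, 30 mm long, origin at its lower end, z up the brush. Pressed on their end the bristles give way by up to 14 mm, at about 0.4 N per mm, then go hard
- brush: the grease brush as a whole; origin at the tip of its free bristles, axes as brush_grip
- holder_mouth (a point): Blue fixed brush holder, a 70 x 60 mm block 75 mm high on a 90 x 80 mm foot. The point is the centre of its top opening, 34 mm along its x by 24 mm along its y; the well is 65 mm deep. The brush hangs in it by the collar, its x along the holder's x (a half turn makes no difference)
- tub: White open grease tub with an orange band, fixed, 86 mm across outside, 78 mm inside, 95 mm high; origin under its centre. In it lies a firm flat blue follower disc (74 mm) at a level that differs each time, 15 to 47 mm below the rim; the level is not reported: feel it with the bristles, or see it
- tub_rim (a point): centre of the tub's mouth, at the height of the rim
- hinge: Grey fixed hinge post: foot 100 x 90 x 10 mm; column 32 x 30 mm, 160 mm high, centred 50 mm from the pins towards the post's +y; two brackets, 10 mm thick, reaching 11 mm past the pin axis, each with an upright 10 mm steel pin, end tapered. Both pins are on one vertical line through this origin (on the bench). The -y side is open: there the door hangs
- seat_low (a point): root of the lower pin (20 mm tall) on the top face of the lower bracket, 45 mm above the bench, where the lower knuckle comes to rest
- seat_up (a point): root of the upper pin (14 mm tall) on the top face of the upper bracket, 90 mm above the lower one
- pin_top (a point): top of the upper pin, 14 mm above seat_up
- door: Yellow framed guard door, clear pane, loose, 0.3 to 0.5 kg, upright in a wooden stand (groove 14 mm wide, 30 mm deep). Frame 150 wide, 140 high, 10 mm thick. Origin mid lower edge; x from knuckle edge to free edge, y through the thickness, z up. Its lower knuckle must pass between the brackets: bring it over the pins from the side, 22 to 55 mm above its seat, then lower it
- door_grip (a point): middle of the black pull tab on the door's top edge, 44 mm along the door, 10 mm thick, 140 to 174 mm above the door's lower edge; the point is 158 mm above that edge. Axes as door
- knuckle_low (a point): centre of the underside of the door's lower knuckle (steel tube 24 mm across, 14 mm bore, 20 mm tall), 138 mm below door_grip and 88 mm from it along the door's -x
- knuckle_up (a point): centre of the underside of the door's upper knuckle (same size), 90 mm above the lower one
- gear: Bystander: steel spur gear lying flat, 64 mm across, 30 mm high; origin at the centre of its underside
- bearing: Bystander: steel bearing ring lying flat, 62 mm across, 18 mm high; origin under its centre
- wrench: Bystander: steel wrench lying flat, 170 mm long
- pendant: Bystander: orange hand controller with black keys, 150 x 62 x 30 mm; origin under its centre
- jar: Bystander: closed jar, 64 mm across, 85 mm high

How it is judged:
By the outcome, as a careful person would: the job done as asked, in the order asked, and still so for the second after the job is handed in, with the robot touching nothing.
It also fails if it takes over 64 s, if anything falls off the work surface, if the arm or the gripper's body presses on something with over 40 N, if the wrist force passes 120 N, or if a joint passes its speed limit or range.

ROBOT

A 7-joint arm with a two-finger parallel gripper is mounted at the origin on the work surface. World frame = base frame: x ahead of the robot, y to its left, z up, the work surface at z = 0. Lengths are in m, angles in rad, forces in N, time in s.
With the tool pointing down it reaches from about 0.4 to 0.85 m from the base axis. Payload 10.4 kg.
Tool frame: the origin (TCP) lies on the centre line of the jaws, within the pads' length; the fingertips stand 14 mm ahead of it and the grasp point (between the pads) lies 5 mm behind it (manip.tip_reach is the distance from the TCP to the fingertips, in m); z points along the fingers, y is the line along which they close (so a half turn about z gives the same grasp; the last joint's range is limited). The gripper opens to 85 mm and grips with 20 to 120 N. Pads are 22 mm wide; open, the fingers measure 114 mm over their backs; the gripper's body (76 mm by 85 mm) begins 54 mm behind the grasp point. The pads swing forward as they close: fully open they stand 13 mm farther back than shut.
Start: joints at [-1.14, 0.332, -0.065, 1.46, 0.022, 1.35, -0.088], TCP at [0.274, 0.562, 0.245] pointing down, gripper open.
Joint ranges: [-2.6, 2.6], [-0.5, 2.12], [-1.47, 1.34], [0.16, 2.42], [-1.27, 4.41], [0.06, 2.06], [-2.6, 2.6]. Speed limits (rad/s): [2.22, 2.22, 2.79, 2.79, 3.14, 3.14, 3.14].

INTERFACE

Orientations are given as a unit quaternion [x, y, z, w].
In Python, from workcell import manip gives the robot as it stands.
- The arm moves only by the shell command python3 -m pendant 'ROWS' [FORCE]. ROWS is JSON, a list of rows, each a list of 7 numbers: the shift along the tool's x, y, z in units of 50 mm (1.0 is 50 mm), then the turn, a rotation vector about the tool's x, y, z in units of 8 degrees (1.0 is 8 degrees), then the opening, from -1 (shut) to 1 (fully open), so that 0 is half open. In form: [[dx, dy, dz, ax, ay, az, jaw], ...]. A call has exactly 10 rows; each row is the pose to reach, as a shift and turn from the pose commanded when the call began, along the tool's axes at that moment; what a row does not reach only later rows make up. A row lasts 1/8 s, in which the tool goes at most 62.5 mm and 10.7 degrees, less where a joint would pass 70% of its speed; a pose out of reach is approached as far as the arm can. A call with a gripper value outside its range is refused whole. The fingers move at their own pace and stop on an object; FORCE is the grip in N (left out, the last holds). Time passes only in rows, so rows that repeat a pose let the fingers close, or fill a call up. It gives the time, the measured TCP pose, the force, the opening and the grip force at its end, in the units of the state.
- manip.get_obs(): the state, without advancing time (a new reading comes with each control period).
- manip.camera(name): name is "scene" or "top" or "wrist"; returns (picture, depth): 480x640x3 uint8, red, green, blue; 480x640 float32, m along the optical axis (not along the pixel's ray), 0 where there is no reading.
- manip.get_calibration(name): a dict with "fx", "fy", "cx", "cy" (pixels), "D" ([k1, k2, p1, p2, k3] as OpenCV has them; the pictures are not rectified), "xyz" and "orientation" of the camera in the world. Camera axes: x right, y up, looking along -z (the intrinsics and any distortion apply to the point x, -y, -z); pixel columns grow to the right and rows downward; lengths in m; the calibration is good to about 2 mm. A picture is of the moment at which its call begins: read the wrist's pose just before it. get_calibration takes no time and is no camera call; for the wrist camera it gives the pose at the moment of the call.
- manip.hand_in(): hands the job in; it is judged then, once.
Trained networks look in the newest picture that a camera, given by its name, has taken for a name from the list of things; names that differ only in an ending like _2 or _b are one class to them, and where a whole thing is asked for, a point or a joint stands for the part that bears it (a point fixed in the world has none). Each returns a list of dicts, best first, with "p" (0 to 1); they miss things now and then, are a little off and sometimes report something else, mostly with a low value. They report only what shows in the picture. A call takes as long as a camera call.
- manip.find_in(thing, camera): "box" ([left, top, right, bottom] in pixels, round what is visible of it).
- manip.trace(thing, camera): "pixels" (480x640 bool, what is visible of it) and "box" ([left, top, right, bottom] in pixels, round what is visible of it).
- manip.tip_of(thing, camera): "pixel" ([column, row] in pixels: a listed point, or the origin of a listed thing).
The state is a dict: "clock": time; "joint_pos": joint angles; "joint_velocities": joint speeds; "tau": joint torques, N m; "position": TCP position; "ee_rot": TCP orientation; "ft_force": force on the tool from outside, world axes, zero at the start; "torque": the same for the moment, N m; "grip_width": opening from 0.0 (shut) to 1.0 (fully open); "grasp_force": force on a finger pad.
Only numpy, scipy, OpenCV 4.12 (cv2) and the standard library are available. Lean on these libraries where they do the work, as an engineer would, in place of code of your own. Each camera call takes 0.05 s, during which the arm holds its last target. There are 200 camera calls.

## Working session

There is one attempt and no reset: what is moved stays moved. The work goes in short steps, Python scripts to look and compute and a shell command to move; the robot and the scene stay as the last step left them, time stands still between calls to the robot, and variables do not carry over. Pictures are saved under pics/ and viewed, at most 13 in all, crops included, and the job is handed in when it is done.

```bash
ls; mkdir -p pics; cat > h.py <<'E'
import numpy as np, cv2
from scipy.spatial.transform import Rotation as R
from workcell import manip
def ray(c,px):
    K=np.array([[c['fx'],0,c['cx']],[0,c['fy'],c['cy']],[0,0,1.]])
    u=cv2.undistortPoints(np.array(px,float).reshape(-1,1,2),K,np.array(c['D'],float)).reshape(-1,2)
    d=np.c_[u[:,0],-u[:,1],-np.ones(len(u))]
    return np.array(c['xyz']),R.from_quat(c['orientation']).apply(d)
def on_z(c,px,z):
    o,d=ray(c,px); return o+d*((z-o[2])/d[:,2])[:,None]
def with_depth(c,px,dep):
    o,d=ray(c,px); return o+d*np.asarray(dep).reshape(-1,1)
def cloud(c,depth,mask):
    v,u=np.nonzero(mask&(depth>0)); return with_depth(c,np.c_[u,v],depth[v,u])
def rel(target):
    s=manip.get_obs(); r=R.from_quat(s['ee_rot'])
    return r.inv().apply(np.array(target)-s['position'])/0.05
def save(n,p): cv2.imwrite('pics/'+n+'.png',p[:,:,::-1])
E
python3 - <<'E'
from h import *
for n in('top','scene'):
    p,d=manip.camera(n); save(n+'0',p); np.save('pics/%s0.npy'%n,d)
    c=manip.get_calibration(n); print(n,c)
    for t in('brush_grip','brush_collar','holder_mouth','tub_rim','hinge','seat_low','seat_up','pin_top','door_grip','knuckle_low','knuckle_up','door','gear','bearing','pendant','jar','wrench'):
        r=manip.tip_of(t,n)
        if r:
            q=np.array(r[0]['pixel']); k=d[int(np.clip(q[1],0,479)),int(np.clip(q[0],0,639))]
            print(t,q.round(1),round(r[0]['p'],2),with_depth(c,[q],[k]).round(3)[0] if k>0 else None)
s=manip.get_obs();print(s['position'],R.from_quat(s['ee_rot']).as_matrix().round(3),s['clock'])
E
```

```text
pics
top {'fx': 498.14995346383733, 'fy': 498.14995346383733, 'cx': 317.1708204228497, 'cy': 235.92610989497504, 'D': array([-0.08070992,  0.        ,  0.        ,  0.        ,  0.        ]), 'xyz': array([ 0.41961097, -0.04989183,  1.04659497]), 'orientation': array([ 0.0484682 , -0.03010637, -0.6967449 ,  0.71504614])}
brush_grip [137.7 251.1] 0.97 [0.483 0.305 0.15 ]
brush_collar [149.1 253.2] 0.61 [0.484 0.307 0.086]
holder_mouth [146.4 252.3] 0.92 [0.485 0.307 0.1  ]
tub_rim [232.7 256.6] 0.91 [0.484 0.144 0.062]
hinge [320.8 182.4] 0.71 [ 0.642 -0.027  0.041]
seat_low [316.6 177. ] 0.55 [ 0.653 -0.018  0.043]
seat_up [319.6 165.7] 0.8 [ 0.654 -0.026  0.134]
pin_top [319.6 165.5] 0.69 [ 0.654 -0.026  0.134]
door_grip [394.5 262.3] 0.77 [ 0.473 -0.161  0.188]
knuckle_low [343.6 266.8] 0.79 [ 0.465 -0.074  0.143]
knuckle_up [346.7 265.7] 0.78 [ 0.475 -0.085 -0.001]
door [384.4 269.3] 0.73 [ 0.467 -0.16   0.039]
gear [221.4 200.3] 0.77 [0.603 0.18  0.029]
bearing [347.9 265.5] 0.73 [ 0.475 -0.087 -0.002]
pendant [463.  170.1] 0.93 [ 0.677 -0.321  0.035]
jar [492.8 308.1] 0.83 [ 0.3
[... 636 characters left out ...]
w [281.8 287.8] 0.66 [ 0.651 -0.017  0.054]
seat_up [277.4 260.8] 0.98 [ 0.654 -0.021  0.139]
pin_top [278.7 258.9] 0.76 [ 0.651 -0.021  0.143]
door_grip [308.  183.5] 0.62 [ 0.481 -0.16   0.174]
knuckle_low [331.4 243.7] 0.76 [ 0.477 -0.069  0.047]
knuckle_up [331.5 216. ] 0.87 [ 0.48  -0.069  0.138]
door [308.7 231.3] 0.71 [ 0.493 -0.143  0.039]
gear [357.8 355.6] 0.68 [0.612 0.203 0.029]
bearing [370.1 262.2] 0.72 [ 0.407 -0.001 -0.003]
pendant [204.1 226.5] 0.78 [ 0.695 -0.323  0.028]
jar [286.9 179.5] 0.85 [ 0.412 -0.371  0.023]
wrench [356.3 245.6] 0.72 [ 0.402 -0.063  0.002]
[0.27396246 0.56175127 0.24531364] [[-0.899  0.438  0.   ]
 [ 0.438  0.899  0.   ]
 [ 0.     0.    -1.   ]] 1.8
```

View pics/top0.png

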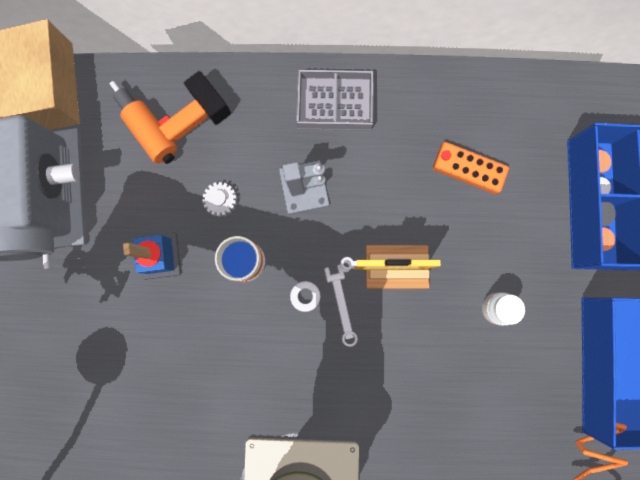

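View pics/scene0.png

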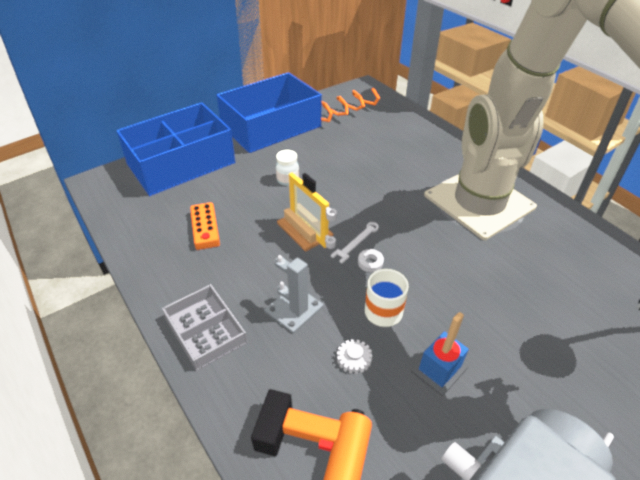

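The top view shows the brush and holder at (145,252), tub at (240,258), hinge post at (305,185) with its pins to the right, and the door at (345–440,263) with its knuckles on the left. Next I measure these with masks and depth.

```bash
cat > m.py <<'E'
from h import *
D={}
for n in('top','scene'):
    p,d=manip.camera(n); c=manip.get_calibration(n)
    for t in('brush','holder_mouth','tub','hinge','door'):
        r=manip.trace(t,n)
        if r: D[n,t]=cloud(c,d,r[0]['pixels']); print(n,t,round(r[0]['p'],2),r[0]['box'],len(D[n,t]))
def rect(P,lab):
    if len(P)<5: return print(lab,len(P))
    r=cv2.minAreaRect((P[:,:2]*1000).astype(np.float32)); print(lab,len(P),'med',np.median(P,0).round(4),'rect',np.round(r[0],1),np.round(r[1],1),round(r[2],1))
def circ(P):
    A=np.c_[2*P[:,:2],np.ones(len(P))]; x=np.linalg.lstsq(A,(P[:,:2]**2).sum(1),rcond=None)[0]
    return x[:2].round(4),np.sqrt(x[2]+x[0]**2+x[1]**2).round(4)
for n in('top','scene'):
    P=D.get((n,'tub'))
    if P is not None:
        rim=P[P[:,2]>.09]; print(n,'rim',circ(rim),np.median(rim[:,2]))
        q=P[np.hypot(*(P[:,:2]-circ(rim)[0]).T)<.03]; print('disc z pct',np.percentile(q[:,2],[5,25,50,75,95]).round(4))
    P=D.get((n,'hinge'))
    if P is not None:
        rect(P[(P[:,2]>.153)],n+' column top'); rect(P[(P[:,2]>.125)&(P[:,2]<.139)],n+' bracket');rect(P[P[:,2]<.014],n+' foot')
    P=D.get((n,'door'))
    if P is not None:
        z=P[:,2]; print('zmax',np.percentile(z,[1,50,99]).round(3))
        rect(P[z>.155],n+' door top/tab'); rect(P[(z>.185)],n+' tab')
        Q=P[z>.06]; m=Q[:,:2].mean(0); v=np.linalg.svd(Q[:,:2]-m,full_matrices=0)[2][0]; t=(Q[:,:2]-m)@v; print('axis',v.round(4),'mean',m.round(4),'ends',(m+v*t.min()).round(4),(m+v*t.max()).round(4))
    P=D.get((n,'brush'))
    if P is not None:
        z=P[:,2]; rect(P[z>.1],n+' handle');rect(P[z>.165],n+' handle hi'); rect(P[(z>.07)&(z<.1)],n+' collar'); print('zmax',z.max())
    P=D.get((n,'holder_mouth'))
    if P is not None: rect(P[(P[:,2]>.07)&(P[:,2]<.08)],n+' holder top'); rect(P[P[:,2]<.015],n+' holder foot')
E
python3 m.py
```

```text
top holder_mouth 0.88 [131.7, 233.2, 182.3, 275.9] 1295
top tub 0.81 [217.1, 234.3, 263.8, 281.1] 1770
top hinge 0.78 [279.3, 162.3, 330.0, 210.4] 2006
top door 0.86 [338.9, 261.4, 440.4, 271.0] 855
scene brush 0.93 [434.1, 314.5, 461.4, 362.4] 760
scene holder_mouth 0.7 [411.1, 332.7, 466.9, 397.2] 1575
scene tub 0.81 [363.2, 272.1, 406.9, 325.4] 1924
scene hinge 0.63 [266.9, 258.8, 322.0, 331.9] 2173
scene door 0.89 [291.1, 175.8, 336.7, 246.9] 1892
top rim (array([0.4798, 0.1307]), np.float64(0.0409)) 0.09417944409330997
disc z pct [0.0568 0.0585 0.0599 0.0611 0.0626]
top column top 264 med [0.6352 0.0248 0.1588] rect [636.4  25. ] [31.4 29.7] 11.8
top bracket 257 med [ 0.6417 -0.0076  0.134 ] rect [638.9   2.5] [23.  75.1] 17.3
top foot 1000 med [0.6173 0.0045 0.0092] rect [644.1  10.5] [109.7  91.9] 14.2
zmax [0.018 0.15  0.187]
top door top/tab 154 med [ 0.474  -0.1653  0.185 ] rect [ 474.5 -161.3] [ 9.1 66.3] 1.0
top tab 78 med [ 0.4752 -0.1668  0.1862] rect [ 474.5 -167.7] [ 8.7 39.9] 1.4
axis [ 0.0257 -0.9997] mean [ 0.4735 -0.1559] ends [ 0.4713 -0.0696] [ 0.4758 -0.2454]
t
[... 548 characters left out ...]
 0.186]
scene door top/tab 162 med [ 0.48   -0.1605  0.1748] rect [ 478.6 -165.4] [ 9.8 45.4] 5.5
scene tab 30 med [ 0.4774 -0.1613  0.1864] rect [ 477.3 -163.3] [ 8.3 37.3] 0.9
axis [-0.0292  0.9996] mean [ 0.4784 -0.1577] ends [ 0.481  -0.2461] [ 0.4756 -0.0639]
scene handle 287 med [0.4941 0.318  0.1548] rect [487.3 314.7] [22.3 13.6] 15.5
scene handle hi 114 med [0.4919 0.3172 0.1823] rect [486.8 316.1] [22.4 12.3] 6.3
scene collar 458 med [0.4927 0.3186 0.08  ] rect [484.5 314.7] [50.9 54. ] 85.9
zmax 0.18822355705301597
scene holder top 430 med [0.5075 0.3266 0.0745] rect [487.6 314.4] [70.1 61.6] 9.7
scene holder foot 551 med [0.5183 0.3415 0.0094] rect [481.7 311.9] [102.8  84.9] 8.8
```

```bash
python3 -m pendant '[[-1,-0.43,0,0,0,-0.74,1],[-2,-0.87,0,0,0,-1.5,1],[-3,-1.3,0,0,0,-2.2,1],[-4,-1.73,0,0,0,-3,1],[-5,-2.16,0,0,0,-3.7,1],[-5.98,-2.59,0,0,0,-4.44,1],[-5.98,-2.59,0,0,0,-4.44,1],[-5.98,-2.59,0,0,0,-4.44,1],[-5.98,-2.59,0,0,0,-4.44,1],[-5.98,-2.59,0,0,0,-4.44,1]]' 60
python3 - <<'E'
from h import *
print(rel([.486,.3145,.138]));s=manip.get_obs();print(R.from_quat(s['ee_rot']).as_matrix().round(3),s['joint_pos'])
p,d=manip.camera('wrist');save('w1',p)
for t in('brush_grip','brush_collar','holder_mouth'):
    c=manip.get_calibration('wrist')
    for r in manip.tip_of(t,'wrist')[:1]: print(t,r,on_z(c,[r['pixel']],{'brush_grip':.143}.get(t,.075)))
E
```

```text
clock: 3.65
position: [0.4852, 0.3154, 0.2453]
ee_rot: [-0.084, 0.996, 0.0, -0.0]
ft_force: [-0.2, 0.6, -0.1]
grip_width: 1.002
grasp_force: 0.0
[-0.01322143 -0.02056072  2.14611202]
[[-0.986 -0.167 -0.   ]
 [-0.167  0.986  0.   ]
 [ 0.     0.    -1.   ]] [-0.6970044   0.22797493  0.04927971  1.59267817 -0.01184302  1.32118034
  1.09257463]
brush_grip {'pixel': [318.0, 240.9], 'p': 0.84} [[0.48578019 0.31413712 0.143     ]]
brush_collar {'pixel': [319.6, 218.2], 'p': 0.73} [[0.48656709 0.31525922 0.075     ]]
```

View pics/w1.png

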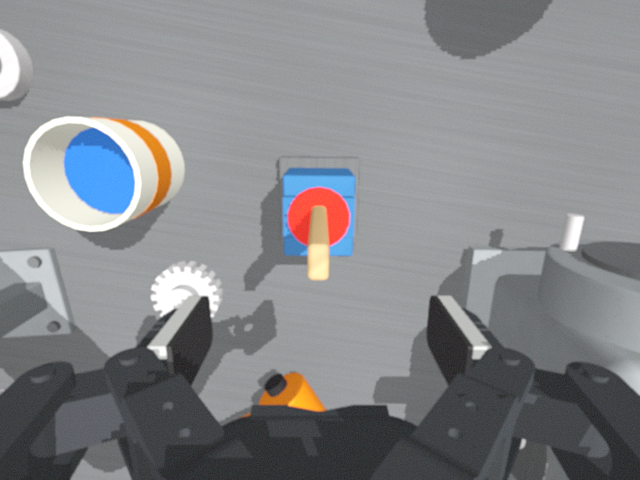

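The wrist view shows the brush collar at (318,217) and the handle between the jaws, well aligned. I descend and grip.

```bash
python3 -m pendant '[[0,0,0.5,0,0,0,1],[0,0,1.1,0,0,0,1],[0,-0.02,1.7,0,0,0,1],[0,-0.02,2.1,0,0,0,1],[0,-0.02,2.14,0,0,0,0.4],[0,-0.02,2.14,0,0,0,-0.4],[0,-0.02,2.14,0,0,0,-1],[0,-0.02,2.14,0,0,0,-1],[0,-0.02,2.14,0,0,0,-1],[0,-0.02,2.14,0,0,0,-1]]' 60
```

```text
clock: 5.1
position: [0.4864, 0.3136, 0.1389]
ee_rot: [-0.083, 0.997, 0.0, 0.0]
ft_force: [-0.3, -0.3, 4.3]
grip_width: 0.128
grasp_force: 59.9
```

```bash
python3 -m pendant '[[0,0,-0.4,0,0,0,-1],[0,0,-1,0,0,0,-1],[0,0,-1.7,0,0,0,-1],[0,0,-2.2,0,0,0,-1],[0.15,-0.7,-2.3,0,0,0,-1],[0.3,-1.5,-2.3,0,0,0,-1],[0.48,-2.4,-2.3,0,0,0,-1],[0.63,-3.1,-2.3,0,0,0,-1],[0.73,-3.5,-2.3,0,0,0,-1],[0.73,-3.57,-2.3,0,0,0,-1]]'
python3 - <<'E'
from h import *
print(rel([.480,.132,.061+.126]))
s=manip.get_obs();print(s['position'],s['ft_force'])
p,d=manip.camera('wrist');save('w2',p);c=manip.get_calibration('wrist')
for t in('brush_tip','brush_collar','tub_rim'):
    for r in manip.tip_of(t,'wrist')[:1]: print(t,r,on_z(c,[r['pixel']],dict(brush_tip=s['position'][2]-.126,brush_collar=s['position'][2]-.064,tub_rim=.095)[t]))
E
```

```text
clock: 6.35
position: [0.4796, 0.1306, 0.2533]
ee_rot: [-0.082, 0.997, 0.0, 0.0]
ft_force: [0.9, 0.4, -0.9]
grip_width: 0.133
grasp_force: 59.2
[-0.01141667  0.02600951  1.3270042 ]
[0.47964521 0.13060738 0.25334985] [ 0.89349264  0.41790729 -0.94230138]
brush_collar {'pixel': [321.7, 260.2], 'p': 0.74} [[0.47937289 0.13240116 0.18934985]]
tub_rim {'pixel': [321.0, 221.6], 'p': 0.73} [[0.48057677 0.13277131 0.095     ]]
```

View pics/w2.png

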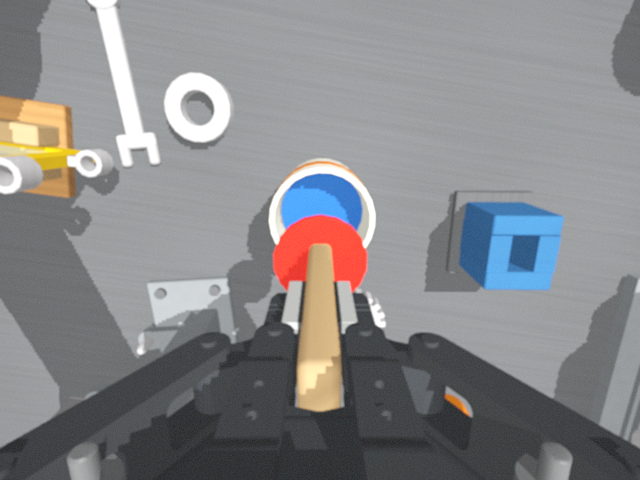

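The brush sits over the tub at (322,225) with its collar centred. I lower it in slowly.

```bash
python3 -m pendant '[[0,0.03,0.4,0,0,0,-1],[0,0.03,0.8,0,0,0,-1],[0,0.03,1.1,0,0,0,-1],[0,0.03,1.25,0,0,0,-1],[0,0.03,1.3,0,0,0,-1],[0,0.03,1.34,0,0,0,-1],[0,0.03,1.38,0,0,0,-1],[0,0.03,1.4,0,0,0,-1],[0,0.03,1.4,0,0,0,-1],[0,0.03,1.4,0,0,0,-1]]'
```

```text
clock: 7.8
position: [0.4796, 0.1329, 0.1835]
ee_rot: [-0.083, 0.997, 0.0, 0.0]
ft_force: [0.9, 1.5, 0.3]
grip_width: 0.135
grasp_force: 59.2
```

```bash
python3 -m pendant '[[0,0,0.02,0,0,0,-1],[0,0,0.04,0,0,0,-1],[0,0,0.05,0,0,0,-1],[0,0,0.05,0,0,0,-1],[0,0,0.05,0,0,0,-1],[0,0,0.05,0,0,0,-1],[0,0,0.05,0,0,0,-1],[0,0,0.05,0,0,0,-1],[0,0,0.05,0,0,0,-1],[0,0,0.05,0,0,0,-1]]'
```

```text
clock: 9.05
position: [0.4794, 0.1327, 0.1808]
ee_rot: [-0.083, 0.997, 0.0, 0.0]
ft_force: [0.9, 1.5, 1.2]
grip_width: 0.134
grasp_force: 59.3
```

```bash
python3 -m pendant '[[0,0,-0.5,0,0,0,-1],[0,0,-1.2,0,0,0,-1],[0,0,-2,0,0,0,-1],[-0.2,-0.2,-2.5,0,0,0,-1],[-0.8,-0.75,-2.7,0,0,0,-1],[-1.5,-1.4,-2.7,0,0,0,-1],[-2.2,-2.05,-2.7,0,0,0,-1],[-2.8,-2.6,-2.7,0,0,0,-1],[-2.99,-2.79,-2.7,0,0,0,-1],[-2.99,-2.79,-2.7,0,0,0,-1]]'
cat > pins.py <<'E'
from h import *
import sys
s=manip.get_obs();p,d=manip.camera('wrist');save(sys.argv[1],p);np.save('pics/%s.npy'%sys.argv[1],d);c=manip.get_calibration('wrist')
print(s['position'],s['ft_force'])
for t,z in dict(pin_top=.149,seat_up=.135,seat_low=.045,brush_collar=s['position'][2]-.064,brush_tip=s['position'][2]-.126).items():
    for r in manip.tip_of(t,'wrist')[:1]: print(t,np.round(r['pixel'],1),round(r['p'],2),on_z(c,[r['pixel']],z).round(4))
r=manip.trace('hinge','wrist')
if r:
    P=cloud(c,d,r[0]['pixels'])
    for a,b,l in((.15,.17,'col'),(.125,.14,'brk'),(.141,.152,'pin'),(.0,.013,'foot')):
        Q=P[(P[:,2]>a)&(P[:,2]<b)]
        if len(Q)>5:
            q=cv2.minAreaRect((Q[:,:2]*1000).astype(np.float32)); print(l,len(Q),Q.mean(0).round(4),[np.round(k,1) for k in q])
E
python3 pins.py w3
```

```text
clock: 10.3
position: [0.6496, 0.0194, 0.3148]
ee_rot: [-0.082, 0.997, -0.0, -0.001]
ft_force: [0.3, 0.7, -1.4]
grip_width: 0.131
grasp_force: 59.1
[0.64959082 0.01943239 0.31482532] [ 0.31857153  0.70234869 -1.44229238]
pin_top [270.  207.4] 0.63 [[ 0.6469 -0.0214  0.149 ]]
seat_up [271.  206.8] 0.86 [[ 0.6494 -0.022   0.135 ]]
seat_low [278.4 187.2] 0.67 [[ 0.6466 -0.0256  0.045 ]]
brush_collar [320. 262.] 0.92 [[0.6502 0.0207 0.2508]]
brush_tip [272.1 206.2] 0.16 [[ 0.6367 -0.016   0.1888]]
col 1152 [0.6319 0.0269 0.16  ] [array([634.4,  10.3]), array([28. , 67.8]), np.float64(3.9)]
brk 1193 [ 0.6425 -0.0053  0.1351] [array([640. ,   4.9]), array([24.7, 76. ]), np.float64(20.6)]
pin 186 [ 0.6381 -0.0048  0.1471] [array([633.3,   5.5]), array([ 9.6, 70.1]), np.float64(29.1)]
foot 2808 [0.6177 0.0089 0.0106] [array([643.1,   1.1]), array([ 99.4, 115.1]), np.float64(13.1)]
```

View pics/w3.png

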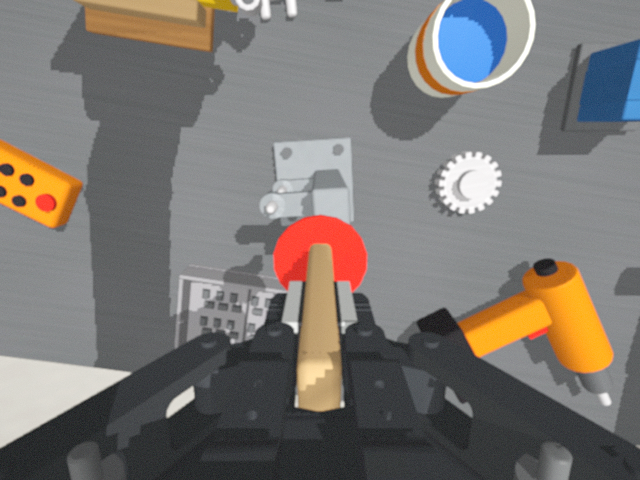

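The upper pin shows at (270,205) and the column at (330,190); the pin top is near (0.649,-0.022). I move over it and dab.

```bash
python3 -m pendant '[[0.08,-0.4,0,0,0,0,-1],[0.15,-0.75,0,0,0,0,-1],[0.15,-0.82,0.2,0,0,0,-1],[0.15,-0.82,0.5,0,0,0,-1],[0.15,-0.82,0.7,0,0,0,-1],[0.15,-0.82,0.78,0,0,0,-1],[0.15,-0.82,0.84,0,0,0,-1],[0.15,-0.82,0.88,0,0,0,-1],[0.15,-0.82,0.88,0,0,0,-1],[0.15,-0.82,0.88,0,0,0,-1]]'
```

```text
clock: 11.9
position: [0.6494, -0.0217, 0.2721]
ee_rot: [-0.083, 0.997, 0.0, 0.0]
ft_force: [-2.0, 0.1, 0.7]
grip_width: 0.133
grasp_force: 59.2
```

```bash
python3 -m pendant '[[0,0,0.02,0,0,0,-1],[0,0,0.04,0,0,0,-1],[0,0,0.05,0,0,0,-1],[0,0,0.05,0,0,0,-1],[0,0,0.05,0,0,0,-1],[0,0,0.05,0,0,0,-1],[0,0,0.05,0,0,0,-1],[0,0,0.05,0,0,0,-1],[0,0,0.05,0,0,0,-1],[0,0,0.05,0,0,0,-1]]'
python3 - <<'E'
from h import *
p,d=manip.camera('scene'); save('s2',cv2.resize(p[150:350,180:430],(750,600)))
E
```

```text
clock: 13.15
position: [0.6493, -0.0218, 0.2693]
ee_rot: [-0.083, 0.997, 0.0, 0.0]
ft_force: [0.3, 2.0, 0.8]
grip_width: 0.135
grasp_force: 59.3
```

View pics/s2.png

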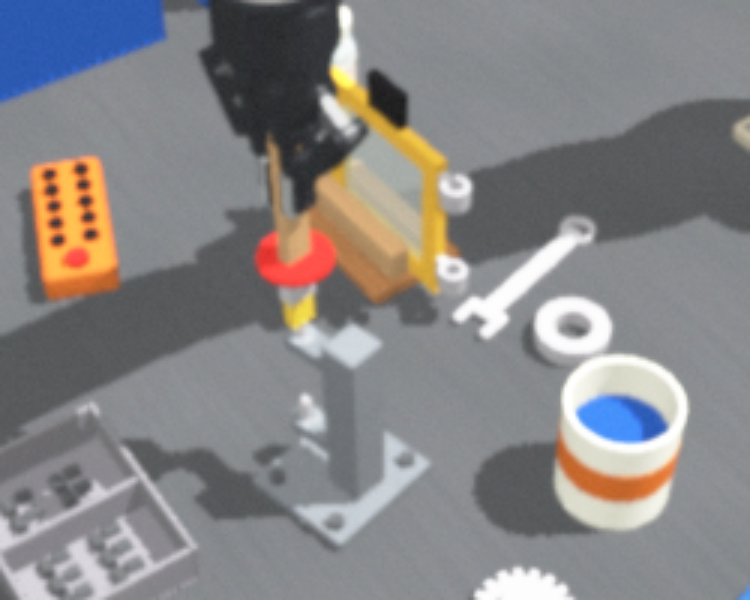

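The bristles (300,310 in the crop) rest right on the pin top, and the force rose about 2 N. Next I lift and return to the holder.

```bash
python3 -m pendant '[[0,0,-0.4,0,0,0,-1],[0,0,-0.9,0,0,0,-1],[0.15,0.5,-0.95,0,0,0,-1],[0.47,1.6,-0.9,0,0,0,-1],[0.8,2.75,-0.75,0,0,0,-1],[1.14,3.9,-0.5,0,0,0,-1],[1.47,5.05,-0.2,0,0,0,-1],[1.8,6.2,0,0,0,0,-1],[2.05,6.95,0.2,0,0,0,-1],[2.09,7.16,0.3,0,0,0,-1]]'
python3 - <<'E'
from h import *
print(rel([.4864,.3136,.1389]))
s=manip.get_obs();p,d=manip.camera('wrist');save('w4',p);c=manip.get_calibration('wrist');print(s['position'])
for t,z in dict(holder_mouth=.075,brush_collar=s['position'][2]-.064).items():
    for r in manip.tip_of(t,'wrist')[:1]: print(t,np.round(r['pixel'],1),round(r['p'],2),on_z(c,[r['pixel']],z).round(4))
r=manip.trace('holder_mouth','wrist')
if r:
    P=cloud(c,d,r[0]['pixels']);Q=P[(P[:,2]>.068)&(P[:,2]<.08)];q=cv2.minAreaRect((Q[:,:2]*1000).astype(np.float32));print(len(Q),q)
E
```

```text
clock: 14.45
position: [0.485, 0.3162, 0.2533]
ee_rot: [-0.085, 0.996, -0.0, -0.001]
ft_force: [0.3, 0.0, -0.2]
grip_width: 0.136
grasp_force: 59.0
[-0.02117741 -0.05591596  2.28747282]
[0.4850488  0.3162437  0.25327418]
holder_mouth [317.6 217.6] 0.64 [[0.4877 0.3146 0.075 ]]
brush_collar [320.6 260.3] 0.64 [[0.4849 0.3163 0.1893]]
2657 ((475.20294189453125, 312.7386474609375), (49.54964828491211, 60.09027862548828), 9.321645736694336)
```

View pics/w4.png

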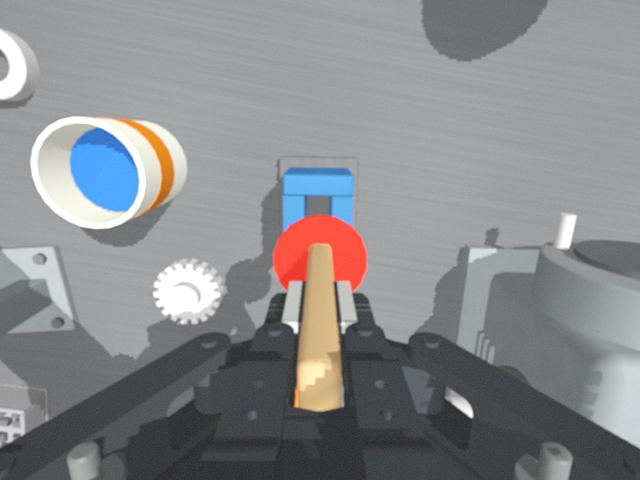

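The holder mouth at (318,205) lines up with the collar. I lower the brush in.

```bash
python3 -m pendant '[[0,0,0,0,0,0,-1],[0,0,0.3,0,0,0,-1],[0,0,0.7,0,0,0,-1],[0,0,0.9,0,0,0,-1],[0,0,1.1,0,0,0,-1],[0,0,1.35,0,0,0,-1],[0,0,1.6,0,0,0,-1],[0,0,1.85,0,0,0,-1],[0,0,2.1,0,0,0,-1],[0,0,2.2,0,0,0,-1]]'
```

```text
clock: 15.9
position: [0.4867, 0.3138, 0.1432]
ee_rot: [-0.083, 0.997, -0.0, -0.0]
ft_force: [0.2, 0.7, -0.4]
grip_width: 0.134
grasp_force: 59.1
```

```bash
python3 -m pendant '[[0,0,0.03,0,0,0,-1],[0,0,0.06,0,0,0,-1],[0,0,0.08,0,0,0,-1],[0,0,0.08,0,0,0,-0.6],[0,0,0.08,0,0,0,0],[0,0,0.08,0,0,0,0.5],[0,0,0.08,0,0,0,0.6],[0,0,0.08,0,0,0,0.6],[0,0,-0.2,0,0,0,0.6],[0,0,-0.6,0,0,0,0.6]]'
```

```text
clock: 17.15
position: [0.4869, 0.3139, 0.1752]
ee_rot: [-0.083, 0.997, -0.0, -0.0]
ft_force: [0.3, 0.2, 0.2]
grip_width: 0.795
grasp_force: 0.0
```

```bash
python3 -m pendant '[[0,0,-0.7,0,0,0,0.6],[0,0,-1.5,0,0,0,0.6],[0.2,-1.1,-1.7,0,0,1.3,0.6],[0.43,-2.25,-1.7,0,0,2.6,0.6],[0.66,-3.4,-1.7,0,0,3.9,0.6],[0.88,-4.6,-1.7,0,0,5.2,0.6],[1.1,-5.75,-1.7,0,0,6.5,0.6],[1.33,-6.95,-1.7,0,0,7.8,0.6],[1.56,-8.1,-1.7,0,0,9.1,0.6],[1.75,-9.15,-1.7,0,0,10.4,0.6]]'
python3 -m pendant '[[0.05,-0.26,0,0,0,0,0.6],[0.05,-0.26,0,0,0,0,0.6],[0.05,-0.26,0,0,0,0,0.6],[0.05,-0.26,0,0,0,0,0.6],[0.05,-0.26,0,0,0,0,0.6],[0.05,-0.26,0,0,0,0,0.6],[0.05,-0.26,0,0,0,0,0.6],[0.05,-0.26,0,0,0,0,0.6],[0.05,-0.26,0,0,0,0,0.6],[0.05,-0.26,0,0,0,0,0.6]]'
python3 - <<'E'
from h import *
s=manip.get_obs();print(R.from_quat(s['ee_rot']).as_matrix().round(3),s['joint_pos'].round(2))
E
```

```text
clock: 18.4
position: [0.4761, -0.154, 0.2606]
ee_rot: [0.602, 0.798, 0.001, 0.001]
ft_force: [1.0, 0.2, 0.1]
grip_width: 0.801
grasp_force: 0.0
clock: 19.65
position: [0.4632, -0.153, 0.2593]
ee_rot: [0.6, 0.8, 0.0, -0.0]
ft_force: [0.4, -0.0, -0.2]
grip_width: 0.802
grasp_force: 0.0
[[-0.281  0.96  -0.   ]
 [ 0.96   0.281  0.   ]
 [ 0.     0.    -1.   ]] [-0.31 -0.    0.54  1.82  0.    1.33  0.52]
```

```bash
cat > door.py <<'E'
from h import *
s=manip.get_obs();p,d=manip.camera('wrist');save('w5',p);c=manip.get_calibration('wrist')
for t,z in dict(door_grip=.171,knuckle_up=.123,knuckle_low=.033).items():
    for r in manip.tip_of(t,'wrist')[:1]: print(t,np.round(r['pixel'],1),round(r['p'],2),on_z(c,[r['pixel']],z).round(4))
r=manip.trace('door','wrist')
P=cloud(c,d,r[0]['pixels']);print(r[0]['p'],len(P),np.percentile(P[:,2],[1,50,99]))
for a,b in((.178,.2),(.148,.158),(.135,.147)):
    Q=P[(P[:,2]>a)&(P[:,2]<b)]
    if len(Q)>5: q=cv2.minAreaRect((Q[:,:2]*1000).astype(np.float32)); print(a,b,len(Q),Q.mean(0).round(4),q)
print(rel([.476,-.165,.168]))
E
python3 door.py
```

```text
door_grip [331.5 271.2] 0.64 [[ 0.4755 -0.1664  0.171 ]]
knuckle_up [361.4 132.9] 0.68 [[ 0.4725 -0.0791  0.123 ]]
knuckle_low [351.6 131.3] 0.66 [[ 0.4732 -0.0781  0.033 ]]
0.61 7136 [0.01183436 0.14949929 0.18689772]
0.178 0.2 1213 [ 0.4744 -0.165   0.1854] ((474.9884948730469, -166.58224487304688), (10.197610855102539, 43.70079803466797), 1.4671956300735474)
0.148 0.158 2071 [ 0.4743 -0.1607  0.1521] ((475.1224365234375, -170.84185791015625), (10.132187843322754, 149.7248077392578), 1.5556049346923828)
0.135 0.147 1166 [ 0.4717 -0.1045  0.1416] ((477.5512390136719, -156.39541625976562), (22.92913818359375, 178.15792846679688), 3.9321911334991455)
[-0.30294924  0.17778299  1.82584178]
```

View pics/w5.png

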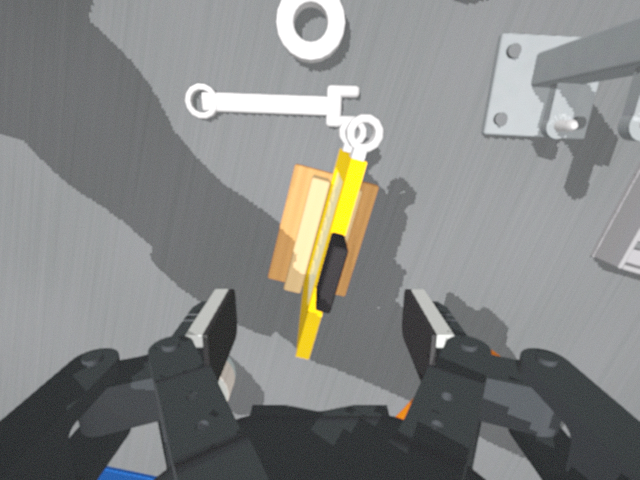

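The pull tab (330,272) and knuckles (360,130) are clear and the door is measured to within a mm. I turn, descend and grip.

```bash
python3 -m pendant '[[-0.15,0.07,0.3,0,0,1,0.6],[-0.33,0.155,0.7,0,0,1.85,0.6],[-0.33,0.155,1.1,0,0,1.85,0.6],[-0.33,0.155,1.5,0,0,1.85,0.6],[-0.33,0.155,1.83,0,0,1.85,0.6],[-0.33,0.155,1.83,0,0,1.85,0],[-0.33,0.155,1.83,0,0,1.85,-0.7],[-0.33,0.155,1.83,0,0,1.85,-1],[-0.33,0.155,1.83,0,0,1.85,-1],[-0.33,0.155,1.83,0,0,1.85,-1]]' 100
python3 - <<'E'
from h import *
s=manip.get_obs();print(R.from_quat(s['ee_rot']).as_matrix().round(3),s['position'].round(4))
E
```

```text
clock: 21.15
position: [0.4757, -0.1668, 0.1687]
ee_rot: [0.698, 0.716, 0.001, 0.0]
ft_force: [-1.2, 0.6, 5.8]
grip_width: 0.101
grasp_force: 98.4
[[-0.027  1.     0.001]
 [ 1.     0.027  0.   ]
 [ 0.     0.001 -1.   ]] [ 0.4757 -0.1668  0.1687]
```

```bash
python3 -m pendant '[[0,0,-0.15,0,0,0,-1],[0,0,-0.4,0,0,0,-1],[0,0,-0.7,0,0,0,-1],[0,0,-0.97,0,0,0,-1],[0,0.6,-0.97,0,0,-0.2,-1],[-0.03,1.4,-0.97,0,0,-0.5,-1],[-0.05,2.3,-0.97,0,0,-0.9,-1],[-0.07,3.2,-0.97,0,0,-1.3,-1],[-0.09,3.9,-0.97,0,0,-1.5,-1],[-0.09,4.16,-0.97,0,0,-1.5,-1]]'
cat > hang.py <<'E'
from h import *
import sys
s=manip.get_obs();p,d=manip.camera('wrist');save(sys.argv[1],p);np.save('pics/d.npy',d);c=manip.get_calibration('wrist')
M=R.from_quat(s['ee_rot']).as_matrix();print(M.round(3),s['position'].round(4),s['ft_force'].round(1))
z0=s['position'][2]-.1687
for t,z in dict(door_grip=.171+z0,knuckle_up=.123+z0,knuckle_low=.033+z0,pin_top=.149,seat_up=.135,seat_low=.045).items():
    for r in manip.tip_of(t,'wrist')[:1]: print(t,np.round(r['pixel'],1),round(r['p'],2),on_z(c,[r['pixel']],z).round(4))
r=manip.trace('hinge','wrist')
if r:
    P=cloud(c,d,r[0]['pixels'])
    for a,b,l in((.154,.17,'col'),(.13,.139,'brk'),(.143,.152,'pin'),(.04,.049,'lowbrk'),(.0,.013,'foot')):
        Q=P[(P[:,2]>a)&(P[:,2]<b)]
        if len(Q)>5: print(l,len(Q),Q.mean(0).round(4),[np.round(k,1) for k in cv2.minAreaRect((Q[:,:2]*1000).astype(np.float32))])
r=manip.trace('door','wrist')
if r:
    P=cloud(c,d,r[0]['pixels'])
    for a,b,l in((.178,.2,'tab'),(.146,.158,'frametop'),(.135,.1455,'knuckle')):
        Q=P[(P[:,2]>a+z0)&(P[:,2]<b+z0)]
        if len(Q)>5: print(l,len(Q),Q.mean(0).round(4),[np.round(k,1) for k in cv2.minAreaRect((Q[:,:2]*1000).astype(np.float32))])
E
python3 hang.py w6
```

```text
clock: 22.4
position: [0.685, -0.1646, 0.2158]
ee_rot: [0.618, 0.786, -0.0, -0.0]
ft_force: [-0.8, 0.2, -4.5]
grip_width: 0.103
grasp_force: 98.5
[[-0.236  0.972 -0.001]
 [ 0.972  0.236  0.   ]
 [ 0.    -0.001 -1.   ]] [ 0.685  -0.1646  0.2158] [-0.8  0.2 -4.5]
door_grip [323.  319.6] 0.72 [[ 0.6871 -0.1643  0.2181]]
knuckle_up [319.2  91.1] 0.62 [[ 0.6651 -0.08    0.1701]]
knuckle_low [319.4 101.9] 0.81 [[ 0.6649 -0.0783  0.0801]]
seat_low [314.6  17.9] 0.77 [[ 0.6475 -0.0214  0.045 ]]
lowbrk 780 [ 0.649  -0.0215  0.0449] [array([649. , -21.5]), array([21.3, 24. ]), np.float64(12.9)]
foot 4355 [ 0.6483 -0.0169  0.0098] [array([647.6, -15.8]), array([99.6, 34. ]), np.float64(13.1)]
tab 2949 [ 0.6849 -0.1613  0.2324] [array([ 685.7, -164.4]), array([10. , 44.2]), np.float64(13.7)]
frametop 3458 [ 0.6772 -0.1301  0.199 ] [array([ 684.3, -159.2]), array([ 10. , 129.7]), np.float64(13.6)]
knuckle 2246 [ 0.6653 -0.0808  0.1886] [array([664.4, -81.6]), array([28.3, 23.2]), np.float64(72.8)]
```

View pics/w6.png

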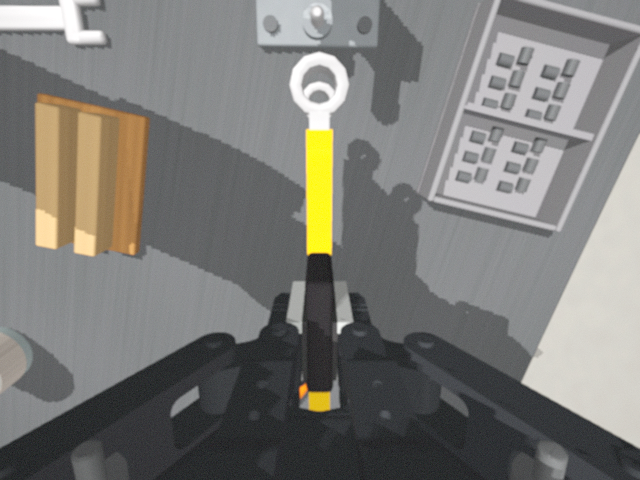

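The view shows the door held straight, its knuckle at (318,82) in line with the lower pin at (317,15). I move over the pins.

```bash
python3 -m pendant '[[0.1,0,0,0,0,0,-1],[0.3,0,0,0,0,0,-1],[0.55,-0.02,0,0,0,0,-1],[0.8,-0.05,0,0,0,0,-1],[1,-0.05,0,0,0,0,-1],[1.15,-0.05,0,0,0,0,-1],[1.19,-0.05,0,0,0,0,-1],[1.19,-0.05,0,0,0,0,-1],[1.19,-0.05,0,0,0,0,-1],[1.19,-0.05,0,0,0,0,-1]]'
python3 hang.py w7; python3 - <<'E'
import cv2;p=cv2.imread('pics/w7.png');cv2.imwrite('pics/w7c.png',cv2.resize(p[0:180,210:430],(733,600),interpolation=2))
E
```

```text
clock: 24.1
position: [0.667, -0.1088, 0.2162]
ee_rot: [0.619, 0.785, -0.0, 0.0]
ft_force: [0.2, -0.0, -3.7]
grip_width: 0.101
grasp_force: 98.5
[[-0.233  0.972 -0.   ]
 [ 0.972  0.233 -0.   ]
 [-0.    -0.    -1.   ]] [ 0.667  -0.1088  0.2162] [ 0.2 -0.  -3.7]
door_grip [320.2 318.9] 0.93 [[ 0.6674 -0.1085  0.2185]]
knuckle_up [316.8  88.4] 0.82 [[ 0.6455 -0.0233  0.1705]]
knuckle_low [321.4 102.6] 0.55 [[ 0.648  -0.0226  0.0805]]
pin_top [323.4  95.4] 0.56 [[ 0.6488 -0.0236  0.149 ]]
seat_up [321.8  93.8] 0.98 [[ 0.6477 -0.0219  0.135 ]]
seat_low [321.1 104.7] 0.76 [[ 0.6478 -0.0217  0.045 ]]
col 648 [0.6402 0.0126 0.1581] [array([640. ,  12.7]), array([31.3,  3.1]), np.float64(13.7)]
brk 1911 [6.427e-01 3.000e-04 1.353e-01] [array([644.4,  -8.7]), array([31.9, 47.1]), np.float64(11.9)]
pin 651 [ 0.6438 -0.0035  0.1476] [array([644.9,  -6. ]), array([32.1, 42.7]), np.float64(14.1)]
lowbrk 6 [ 0.642  -0.0097  0.0448] [array([642.4,  -9.5]), array([ 2.1, 49.6]), np.float64(38.1)]
foot 7089 [0.641  0.0112 0.0102] [array([640.4,  11.4]), array([100.3,  89.8]), np.float64(13.0)]
tab 3023 [ 0.6663 -0.1056  0.233 ] [array([ 667. , -108.5]), array([10. , 44.1]), np.float64(13.4)]
frametop 3505 [ 0.6589 -0.0746  0.1996] [array([ 665.4, -103.7]), array([ 10.9, 130.2]), np.float64(13.3)]
knuckle 2294 [ 0.647  -0.025   0.1891] [array([645.9, -25.7]), array([28.2, 23.6]), np.float64(72.7)]
```

View pics/w7c.png

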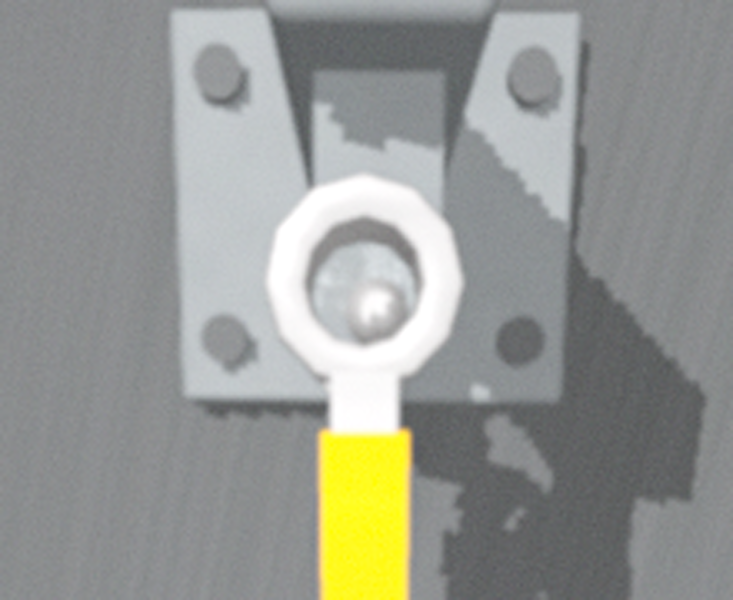

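The knuckle bore is centred at crop (365,278) and the pin tip at (378,303), so the pin sits slightly to the right. I compute the offset.

```bash
python3 - <<'E'
from h import *
c=manip.get_calibration('wrist');M=R.from_quat(manip.get_obs()['ee_rot']).as_matrix()
k=on_z(c,[[319.5,83.4]],.1905);b=on_z(c,[[318.9,85.2]],.1905)
for q in([323.4,90.9],[322.9,91.8]):
    t=on_z(c,[q],.149); print(k,t,(t-k)@M/.05)
P=on_z(c,[[210+313/3.333,100/3.333],[210+443/3.333,100/3.333]],.135);print(P,((P.mean(0)-k)@M/.05))
E
```

```text
[[ 0.64664592 -0.02287305  0.1905    ]] [[ 0.64832573 -0.02120887  0.149     ]] [[0.02440362 0.04040665 0.83000498]]
[[ 0.64664592 -0.02287305  0.1905    ]] [[ 0.64818109 -0.02167507  0.149     ]] [[0.01601427 0.03541421 0.8300037 ]]
[[0.63154887 0.00595579 0.135     ]
 [0.65103833 0.01064363 0.135     ]] [[0.63106592 0.04162381 1.1100804 ]]
```

```bash
python3 -m pendant '[[0.02,0.04,0,0,0,0,-1],[0.02,0.04,0,0,0,0,-1],[0.02,0.04,0.08,0,0,0,-1],[0.02,0.04,0.16,0,0,0,-1],[0.02,0.04,0.24,0,0,0,-1],[0.02,0.04,0.3,0,0,0,-1],[0.02,0.04,0.36,0,0,0,-1],[0.02,0.04,0.42,0,0,0,-1],[0.02,0.04,0.48,0,0,0,-1],[0.02,0.04,0.5,0,0,0,-1]]'
```

```text
clock: 25.8
position: [0.6686, -0.1068, 0.191]
ee_rot: [0.619, 0.785, -0.0, -0.0]
ft_force: [0.8, 1.1, -5.6]
grip_width: 0.097
grasp_force: 98.6
```

```bash
python3 -m pendant '[[0,0,0.04,0,0,0,-1],[0,0,0.08,0,0,0,-1],[0,0,0.11,0,0,0,-1],[0,0,0.13,0,0,0,-1],[0,0,0.145,0,0,0,-1],[0,0,0.16,0,0,0,-1],[0,0,0.17,0,0,0,-1],[0,0,0.18,0,0,0,-1],[0,0,0.18,0,0,0,-1],[0,0,0.18,0,0,0,-1]]'
```

```text
clock: 27.05
position: [0.6687, -0.1069, 0.1823]
ee_rot: [0.619, 0.785, 0.0, 0.0]
ft_force: [0.7, -0.5, -4.7]
grip_width: 0.098
grasp_force: 98.6
```

```bash
python3 -m pendant '[[0,0,0.01,0,0,0,-1],[0,0,0.015,0,0,0,-1],[0,0,0.02,0,0,0,-1],[0,0,0.025,0,0,0,-1],[0,0,0.03,0,0,0,-1],[0,0,0.03,0,0,0,-1],[0,0,0.03,0,0,0,-1],[0,0,0.03,0,0,0,-1],[0,0,0.03,0,0,0,-1],[0,0,0.03,0,0,0,-1]]'
```

```text
clock: 28.3
position: [0.669, -0.1072, 0.1814]
ee_rot: [0.619, 0.785, 0.0, 0.0]
ft_force: [-0.5, -1.2, 5.4]
grip_width: 0.098
grasp_force: 100.1
```

Contact: the vertical force rose about 10 N at the expected seat height. I ease off, release and retreat upward.

```bash
python3 -m pendant '[[0,0,-0.008,0,0,0,-1],[0,0,-0.008,0,0,0,-0.75],[0,0,-0.008,0,0,0,-0.5],[0,0,-0.008,0,0,0,-0.1],[0,0,-0.008,0,0,0,0.2],[0,0,-0.008,0,0,0,0.2],[0,0,-0.3,0,0,0,0.2],[0,0,-0.9,0,0,0,0.2],[0,0,-1.5,0,0,0,0.2],[-0.3,0,-1.8,0,0,0,0.2]]' 20
python3 - <<'E'
from h import *
p,d=manip.camera('scene'); save('s3',p);c=manip.get_calibration('scene')
r=manip.trace('door','scene');P=cloud(c,d,r[0]['pixels']);print(r[0]['p'],'door top z',np.percentile(P[:,2],[1,50,98,99.8]))
Q=P[(P[:,2]<.15+.032)&(P[:,2]>.165)];print('frame top',np.percentile(Q[:,2],[10,50,90]) if len(Q) else 0)
for t in('knuckle_up','knuckle_low','seat_up','seat_low','brush_collar','holder_mouth','brush_grip'):
    for r in manip.tip_of(t,'scene')[:1]: print(t,np.round(r['pixel'],1),round(r['p'],2))
r=manip.trace('brush','scene');P=cloud(c,d,r[0]['pixels']);print('brush zmax',P[:,2].max())
E
```

```text
clock: 29.55
position: [0.673, -0.1205, 0.2741]
ee_rot: [0.618, 0.786, 0.001, 0.001]
ft_force: [0.7, -0.7, -1.3]
grip_width: 0.601
grasp_force: 0.0
0.92 door top z [-0.00138613  0.1040707   0.19307178  0.19648519]
frame top [0.16660554 0.17380473 0.17998212]
knuckle_up [278.8 258.9] 0.93
knuckle_low [283.6 287.7] 0.92
seat_up [279.4 259.6] 0.95
seat_low [281.1 287.3] 0.89
brush_collar [445.7 351.4] 0.84
holder_mouth [445.6 351.6] 0.97
brush_grip [453.3 330. ] 0.64
brush zmax 0.18782174709409794
```

View pics/s3.png

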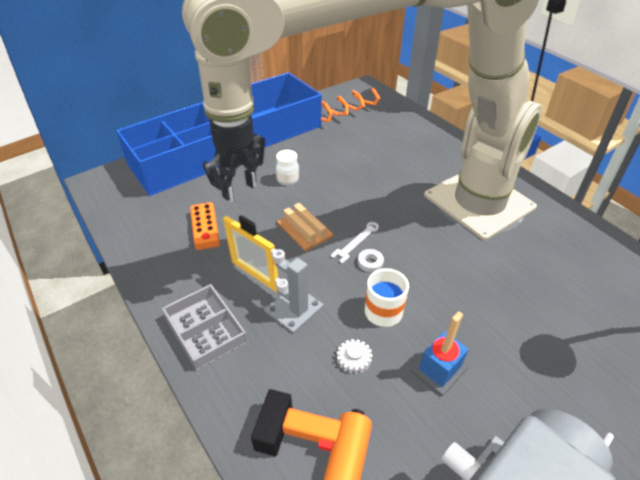

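The scene view shows the door on the post (knuckles at (279,259) and (283,288), on their seats), the brush upright with its collar on the holder (446,351), and the bystanders unmoved.

```bash
python3 -c "
from workcell import manip
print(manip.hand_in())"
```

```text
the job is handed in; nothing more can be done
None
```

The job is handed in at about 30 s: the brush was dipped, the upper pin dabbed (about 2 N each) and the brush put back upright in its holder. The door hangs on the post with both knuckles down on their seats, and the other things look undisturbed.

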